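# Hold the spring tester at four clicks

### The arm

A 6-joint arm with a two-finger parallel gripper is mounted at the origin on the work surface. World frame = base frame: x ahead of the robot, y to its left, z up, the work surface at z = 0. Lengths are in m, angles in degrees, forces in N, time in s.
With the tool pointing down it reaches from about 0.275 to 0.975 m from the base axis. Payload 8.4 kg.
Tool frame: the origin (TCP) lies at the very end of the fingers, on their centre line; the grasp point (between the pads) lies 19 mm behind it; z points along the fingers, x is the direction in which the jaws open and shut, and the axes are right-handed (so a half turn about z gives the same grasp; the last joint's range is limited). The gripper opens to 92 mm and grips with 3 to 60 N. Pads are 20 mm wide; open, the fingers measure 128 mm over their backs; the gripper's body (75 mm by 189 mm) begins 69 mm behind the grasp point.
Start: joints at [-73.934, 20.225, 93.587, -0, 66.188, -0.138], TCP at [0.174, -0.6, 0.215] pointing down, gripper open.
Joint ranges: [-150.9, 150.9], [-52.94, 120.26], [3.33, 152.33], [-74.26, 254.26], [0, 154.13], [-172.89, 172.89]. Speed limits (degrees/s): [127.2, 127.2, 159.86, 180, 180, 180].

### API

Orientations are given as a 3x3 rotation matrix whose columns are the frame's x, y, z axes.
In Python, from bench import env, viewer, order gives the robot as it stands. The module is installed in compiled form; this text tells all that it offers.
- The arm moves only by the shell command python3 -m pendant 'ROWS' [OPENING] [FORCE]. ROWS is JSON, a list that holds one entry, the list of rows, each a list of 6 numbers: the shift along the tool's x, y, z in cm, then the turn, a rotation vector about the tool's x, y, z in rad. In form: [[[dx, dy, dz, wx, wy, wz], ...]]. A call has 1 to 10 rows; each row shifts and turns the pose as measured when the row begins, along the tool's axes as they then stand; what a row does not reach is not made up. A row lasts 1/8 s, in which the tool goes at most 62.5 mm and 10.7 degrees, less where a joint would pass 70% of its speed; a pose out of reach is approached as far as the arm can. A call with a gripper value outside its range is refused whole. OPENING is the finger opening in cm, from 0 to 9.19, set as the call begins (- or left out, the last holds). The fingers move at their own pace and stop on an object; FORCE is the grip in N (left out, the last holds). Time passes only in rows, so rows that do not move let the fingers close. It gives the time, the measured TCP pose, the force and the opening at its end, in the units of the state.
- env.observe(): the state, without advancing time (a new reading comes with each control period).
- viewer.get_image(name): name is "scene" or "side" or "wrist"; returns the picture (384x512x3 uint8, red, green, blue); there is no depth.
- viewer.camera_params(name): a dict with "fx", "fy", "cx", "cy" (pixels), "k1" (the pictures are not rectified: a ray, as slopes to the right and down, at radius r is drawn at 1 + k1 r^2 times it, then the intrinsics apply), "world_to_cam" (4x4, takes a point from world to camera coordinates). Camera axes: x right, y up, looking along -z (the intrinsics and any distortion apply to the point x, -y, -z); pixel columns grow to the right and rows downward; lengths in m; the calibration is good to about 2 mm. A picture is of the moment at which its call begins: read the wrist's pose just before it. camera_params takes no time and is no camera call; for the wrist camera it gives the pose at the moment of the call.
- order.hand_in(): hands the job in, once; it reports no verdict.
The state is a dict: "clock": time; "q": joint angles; "joint_vel": joint speeds; "tau": joint torques, N m; "tool_pos": TCP position; "orientation": TCP orientation; "ft_force": force on the tool from outside, world axes, zero at the start; "wrist_torque": the same for the moment, N m; "width": finger opening in m.
Only numpy, scipy, OpenCV 4.12 (cv2) and the standard library are available. Lean on these libraries where they do the work, as an engineer would, in place of code of your own. Each camera call takes 0.05 s, during which the arm holds its last target. There are 200 camera calls.

### The job

Pull the wide drawer of the pit cabinet out to its stop, then swing the lever of the spring tester in that drawer four clicks against the spring, counting the clicks by feel and never letting a fifth one go by. The lever springs back if it is let go, so finish while still holding it at the fourth click with the drawer fully out, for the load to be read; leave everything else on the table and the cabinet where it is.

Things in the scene. Friction and masses are not known exactly. Their poses are not given: they have to be found in the camera images.
- cabinet: low grey steel pit cabinet, fixed, 290 mm deep, 404 wide, 130 high. Origin on the table under the middle of the wide drawer's closed front; x points into the cabinet, y to the left along its front. The wide drawer is the left part of the front (270 mm wide, its front panel's top edge 117 mm above the table); right of it two small white drawers, one above the other, stay shut
- wide_drawer (a joint): travel of the wide drawer, m: 0 shut, 0.150 fully out at its stop; starts up to 0.020 ajar. It opens along the cabinet's -x, towards the robot, with about 3 N of friction, and stays where it is left. The spring tester is bolted to its floor, behind the front panel
- drawer_handle (a point): middle of the wide drawer's bar handle: a level round bar 11 mm thick and 110 mm long along the cabinet's y, its axis 42 mm in front of the drawer's front face, 92 mm above the table (38 mm below the cabinet's top); best taken from above. Moves with the drawer
- lever (a joint): angle of the tester's lever, rad: 0 at rest (always starts there), grows anticlockwise seen from above, end stop 1.19. A click every 0.209 (17.8 mm at the grip): the pawl drops into notches at 0.209, 0.418, 0.627, 0.836, 1.045. Push at the grip 6 N, rising to 12 N by click five; late in each click it falls by 4 to 5 N, then returns within 4 mm. Let go, it flies back to 0
- lever_grip (a point): middle of the lever's grip, an upright black cylinder 20 mm thick, 40 mm tall, fixed on the end of the flat lever arm. On the grip's axis, 24 mm above the arm's upper face, 16 mm below the grip's top, 91 mm above the table. The drawer's side walls end 35 mm below this point; the front panel's top is 26 mm above it and at least 40 mm in front of the grip's axis up to click four
- lever_axis (a point): point on the upright axis about which the lever turns, at lever_grip's height; the grip swings round it on an 85 mm radius. Moves with the drawer, 130 mm behind its front face. At rest the arm points from here 75 degrees round from the cabinet's -x towards its +y; at the fourth click 27 degrees. The robot's push draws the drawer outward, against its stop
- wheel_a: spare wheel with black tyre and white dish, 64 mm across and 26 mm wide, lying flat on the cabinet's top; origin at the centre of its underside
- wheel_b: another such wheel, lying flat on the table beside the cabinet; origin at the centre of its underside
- oil_bottle: small white damper-oil bottle, 34 mm across and 88 mm tall, upright on the cabinet's top at its right; origin at the centre of its underside
- damper: shock absorber with its coil spring, about 80 mm long and 23 mm high, lying on the table in front of the two small drawers; origin at its underside
- hex_driver: hex driver with a metal handle, 190 mm long and 26 mm thick, lying on the table; origin under its middle
- wrench: flat spanner, 130 mm long and 8 mm thick, lying on the table; origin under its middle
- battery: hard-cased battery pack 138 x 47 x 25 mm, lying on the table; origin at the centre of its underside
- screw_tray: black open screw tray with four compartments, 120 x 90 x 22 mm, on the table; origin at the centre of its underside

How it is judged:
By the outcome, as a careful person would: the job done as asked, in the order asked, and still so for the second after the job is handed in, while the arm keeps its last pose, push and grip.
It also fails if it takes over 64 s, if anything falls off the work surface, if the arm or the gripper's body presses on something with over 40 N, if the wrist force passes 120 N, or if a joint passes its speed limit or range.

## Working session

There is one attempt and no reset: what is moved stays moved. The work goes in short steps, Python scripts to look and compute and a shell command to move; the robot and the scene stay as the last step left them, time stands still between calls to the robot, and variables do not carry over. Pictures are saved under pics/ and viewed, about 8 in all and at most 12, crops included, and the job is handed in when it is done.

```bash
mkdir -p pics
python3 - <<'E'
from bench import env, viewer, order
import cv2, numpy as np
s=env.observe(); print(s['clock'],s['tool_pos'],s['orientation'],s['ft_force'])
a=viewer.get_image("scene"); b=viewer.get_image("side")
cv2.imwrite('pics/scene0.png',a[:,:,::-1]); cv2.imwrite('pics/side0.png',b[:,:,::-1])
for n in("scene","side"):
    p=viewer.camera_params(n); print(n,{k:np.round(v,4).tolist() for k,v in p.items()})
E
```

```text
0.0 [ 0.17423242 -0.59971206  0.21387667] [[ 2.78955527e-01 -9.60303951e-01 -3.69775695e-04]
 [-9.60303055e-01 -2.78955772e-01  1.31171577e-03]
 [-1.36279690e-03 -1.08136350e-05 -9.99999071e-01]] [-0.35321288 -0.37694571 -0.05192161]
scene {'fx': 430.6109, 'fy': 430.6109, 'cx': 255.4633, 'cy': 196.3983, 'k1': 0.0466, 'world_to_cam': [[-0.7265, 0.6872, -0.0008, 0.3676], [-0.4881, -0.5152, 0.7045, 0.1921], [0.4837, 0.5122, 0.7097, -1.7245], [0.0, 0.0, 0.0, 1.0]]}
side {'fx': 371.8929, 'fy': 371.8929, 'cx': 251.7306, 'cy': 195.5558, 'k1': -0.0045, 'world_to_cam': [[0.9982, -0.0593, -0.0089, -0.5171], [0.046, 0.6623, 0.7479, -0.1287], [-0.0384, -0.7469, 0.6638, -1.2154], [0.0, 0.0, 0.0, 1.0]]}
```

View pics/scene0.png

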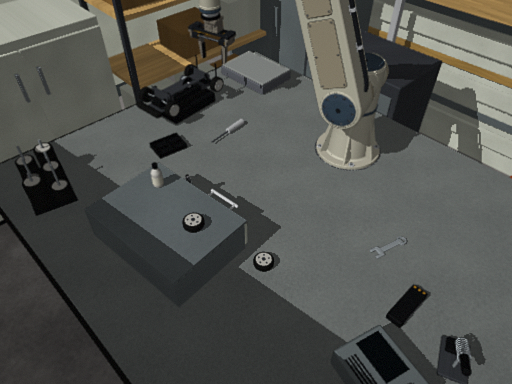

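View pics/side0.png

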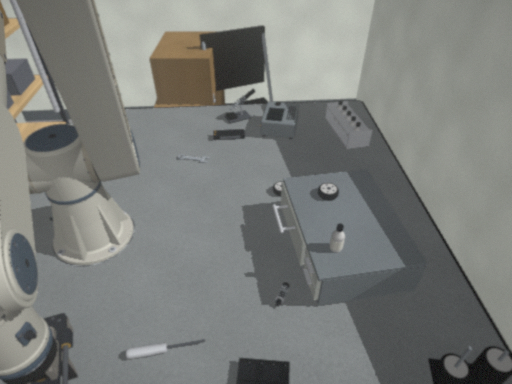

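The scene view shows the cabinet with its top corners near (158,168), (246,222), (180,265) and (100,203), and the bar handle at (212,190)-(237,207). In the side view the handle is at (276-283, 205-232) and the front top edge runs from (283,180) to (318,278). Next I'll cast rays and take enlarged crops.

```bash
cat > h.py <<'E'
import cv2, numpy as np
from bench import env, viewer
def ray(p,uv):
    uv=np.atleast_2d(uv).astype(float)
    K=np.array([[p['fx'],0,p['cx']],[0,p['fy'],p['cy']],[0,0,1.]])
    n=cv2.undistortPoints(uv[:,None],K,np.array([p['k1'],0,0,0.]))[:,0]
    W=np.array(p['world_to_cam']); R=W[:3,:3]; c=-R.T@W[:3,3]
    d=np.c_[n[:,0],-n[:,1],-np.ones(len(n))]@R
    return c,d
def onz(p,uv,z):
    c,d=ray(p,uv); return c+d*((z-c[2])/d[:,2])[:,None]
E
python3 - <<'E'
from h import *
a=cv2.imread('pics/scene0.png'); b=cv2.imread('pics/side0.png')
A=cv2.resize(a[150:280,80:280],None,fx=4,fy=4,interpolation=cv2.INTER_CUBIC)  # 800x520
B=cv2.resize(b[165:305,255:410],None,fx=4,fy=4,interpolation=cv2.INTER_CUBIC)
cv2.imwrite('pics/cA.png',A); cv2.imwrite('pics/cB.png',B)
P=viewer.camera_params('scene');S=viewer.camera_params('side')
for n,p,im,box in(('scene',P,a,(205,182,245,215)),('side',S,b,(268,195,292,240))):
    x0,y0,x1,y1=box; g=cv2.cvtColor(im,cv2.COLOR_BGR2GRAY)[y0:y1,x0:x1]
    m=(g>150).astype(np.uint8); k,l,st,ce=cv2.connectedComponentsWithStats(m)
    for i in range(1,k):
        if st[i,4]>8:
            ys,xs=np.where(l==i); print(n,st[i],ce[i]+[x0,y0])
            q=onz(p,np.c_[xs+x0,ys+y0],0.092)[:,:2]; print(cv2.minAreaRect(q.astype(np.float32)*1000), q.mean(0))
print(onz(P,[[158,168],[246,222],[180,265],[100,203]],.13).round(3))
print(onz(S,[[283,180],[318,278]],.13).round(3))
E
```

```text
scene [ 6  7 27 19 82] [223.93902439 197.90243902]
((596.4931640625, -55.83181381225586), (14.041681289672852, 116.05685424804688), 4.958581924438477) [ 0.59468474 -0.0556476 ]
side [ 6 10 12 27 76] [278.44736842 218.        ]
((599.83447265625, -51.99176788330078), (14.883105278015137, 113.92501831054688), 5.952678680419922) [ 0.59731282 -0.05373602]
[[ 0.686 -0.284  0.13 ]
 [ 0.635  0.096  0.13 ]
 [ 0.869  0.087  0.13 ]
 [ 0.908 -0.27   0.13 ]]
[[ 0.626  0.081  0.13 ]
 [ 0.666 -0.308  0.13 ]]
```

View pics/cA.png

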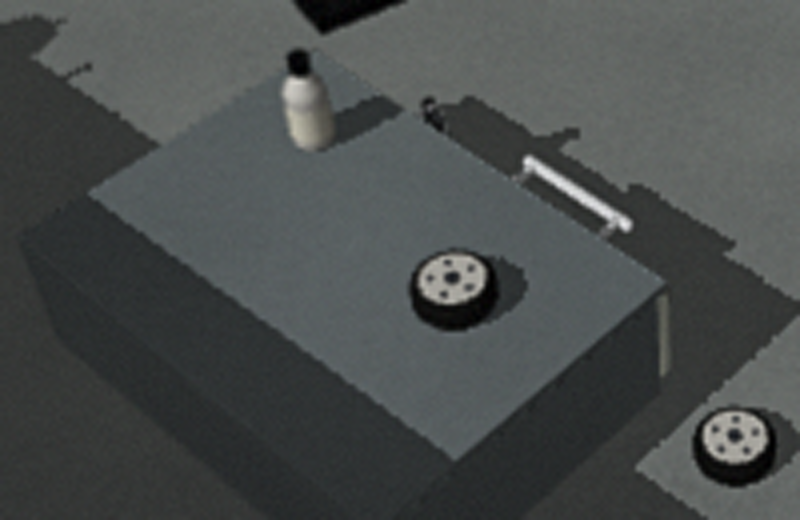

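View pics/cB.png

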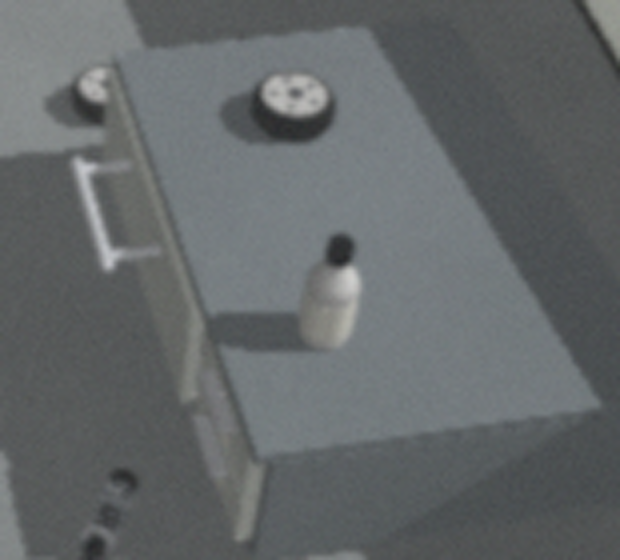

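The crops show the bar handle end to end, at (530,162)-(628,225) in the scene crop and (80,165)-(110,265) in the side crop. Both rays put it at about (0.596,-0.054), with a length of 110 mm, and the cabinet yaw is about 5.6°. The front-edge corners agree with this. I'll move above the handle.

```bash
python3 -m pendant '[[[-3.4,-4.65,-0.4,0,0,0],[-3.4,-4.65,-0.4,0,0,0],[-3.4,-4.65,-0.4,0,0,0],[-3.4,-4.65,-0.4,0,0,0],[-3.4,-4.65,-0.4,0,0,0],[-3.4,-4.65,-0.4,0,0,0],[-3.4,-4.65,-0.4,0,0,0],[-3.4,-4.65,-0.4,0,0,0],[-3.4,-4.65,-0.4,0,0,0],[-3.4,-4.65,-0.4,0,0,0]]]' 4
python3 -m pendant '[[[0,0,0,0,0,-0.173],[0,0,0,0,0,-0.173],[0,0,0,0,0,-0.173],[0,0,0,0,0,-0.173],[0,0,0,0,0,-0.173],[0,0,0,0,0,-0.173],[0,0,0,0,0,-0.173],[0,0,0,0,0,-0.173]]]'
python3 - <<'E'
from h import *
P=viewer.camera_params('scene')
print(onz(P,[[193.2,219]],.156),onz(P,[[246.25,220.75],[160,161]],.13))
s=env.observe(); print(s['tool_pos'],s['orientation'].round(3).tolist() if hasattr(s['orientation'],'round') else s['orientation'],s['ft_force'],np.round(s['q'],1))
E
```

```text
clock: 1.35
tool_pos: [0.5337, -0.132, 0.2531]
orientation: [[0.272, -0.962, -0.002], [-0.962, -0.272, 0.003], [-0.003, 0.001, -1.0]]
ft_force: [0.3, -0.4, -0.8]
width: 0.04
clock: 2.35
tool_pos: [0.5345, -0.1266, 0.2503]
orientation: [[0.99, 0.139, -0.007], [0.139, -0.99, 0.005], [-0.006, -0.006, -1.0]]
ft_force: [0.2, 0.1, -0.4]
width: 0.0399
[[ 7.53620457e-01 -6.72316991e-04  1.56000000e-01]] [[ 0.63134454  0.09284302  0.13      ]
 [ 0.66080199 -0.30957556  0.13      ]]
[ 0.53449442 -0.12656991  0.25031874] [[0.99, 0.139, -0.007], [0.139, -0.99, 0.005], [-0.006, -0.006, -1.0]] [ 0.22601814  0.12653672 -0.40103789] [-13.6  11.8 100.3   0.2  68.3 -21.6]
```

```bash
python3 -m pendant '[[[3.5,-3.1,0,0,0,0],[3.6,-3.2,0,0,0,0],[0,0,0,0,0,0.045],[0,0,0,0,0,0]]]' 4 > /dev/null
python3 - <<'E'
from h import *
s=env.observe(); p=viewer.camera_params('wrist'); w=viewer.get_image('wrist'); cv2.imwrite('pics/w1.png',w[:,:,::-1])
print(s['tool_pos'],np.round(s['orientation'],3).tolist())
W=np.array(p['world_to_cam']);print(W.round(3).tolist(),p['fx'],p['cx'],p['cy'],p['k1'])
g=cv2.cvtColor(w,cv2.COLOR_RGB2GRAY)
c,d=ray(p,[[256,192]]);print(c,d)
E
```

```text
[ 0.59677722 -0.05234625  0.24880676] [[0.995, 0.096, -0.009], [0.096, -0.995, 0.005], [-0.008, -0.005, -1.0]]
[[0.995, 0.096, -0.009, -0.587], [-0.095, 0.964, -0.25, 0.143], [-0.016, 0.249, 0.968, -0.401], [0.0, 0.0, 0.0, 1.0]] 293.1128231619599 251.6270447400267 190.1596941066107 -0.04180274025276764
[0.59129287 0.01833298 0.41933144] [[ 0.0309973  -0.25384559 -0.96688344]]
```

View pics/w1.png

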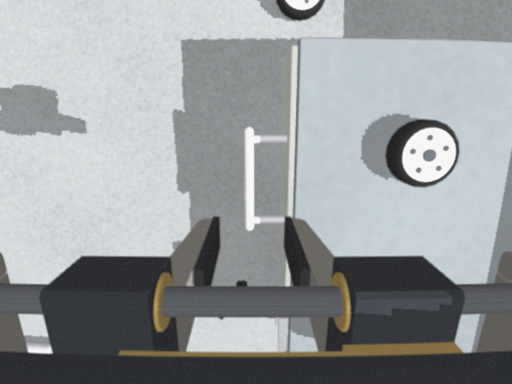

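The wrist view shows the bar upright at (249,130)-(251,228), parallel to the tool's y, between the open fingers, with the drawer face edge at about x=293. Now I'll locate it precisely.

Run:
```python
from h import *
p=viewer.camera_params('wrist'); s=env.observe(); T=np.array(s['tool_pos']);R=np.array(s['orientation'])
w=cv2.imread('pics/w1.png'); g=cv2.cvtColor(w,cv2.COLOR_BGR2GRAY)[120:240,235:258]
m=(g>215).astype(np.uint8); k,l,st,ce=cv2.connectedComponentsWithStats(m); i=1+np.argmax(st[1:,4]); print(st[i],ce[i])
ys,xs=np.where(l==i); q=onz(p,np.c_[xs+235,ys+120],.097)
print(cv2.minAreaRect(q[:,:2].astype(np.float32)*1000))
e=onz(p,[[249.5,128],[250.5,230]],.094); print(e, 'wheel',onz(p,[[428,153]],.156),'face edge',onz(p,[[293,100],[289,200]],.117))
for x in (q.mean(0),e.mean(0)): print('tool-frame offset cm',100*R.T@(x-T))
```

```text
[ 11   7  12 104 866] [14.86258661 58.34411085]
((595.5143432617188, -53.82503890991211), (12.861756324768066, 118.78825378417969), 5.260252952575684)
[[ 0.58748925  0.00388567  0.094     ]
 [ 0.59991324 -0.11427965  0.094     ]] wheel [[0.75158387 0.00096641 0.156     ]] face edge [[ 0.6280476   0.0362735   0.117     ]
 [ 0.63716054 -0.0664536   0.117     ]]
tool-frame offset cm [-0.2176394   0.02384189 15.18551931]
tool-frame offset cm [-0.2019799   0.33590039 15.48363336]
```

```bash
python3 -m pendant '[[[-0.2,0.2,3,0,0,0],[0,0,4,0,0,0],[0,0,4,0,0,0],[0,0,3,0,0,0],[0,0,2,0,0,0],[0,0,0,0,0,0]]]' 3.4
python3 -m pendant '[[[0,0,0.9,0,0,0],[0,0,0,0,0,0]]]'
```

```text
clock: 3.65
tool_pos: [0.5923, -0.0569, 0.0854]
orientation: [[0.995, 0.098, -0.007], [0.098, -0.995, 0.005], [-0.007, -0.005, -1.0]]
ft_force: [-0.8, 0.3, 0.5]
width: 0.034
clock: 3.9
tool_pos: [0.593, -0.0574, 0.0774]
orientation: [[0.995, 0.098, -0.005], [0.098, -0.995, 0.004], [-0.005, -0.005, -1.0]]
ft_force: [-0.5, -0.5, -0.8]
width: 0.034
```

```bash
python3 -m pendant '[[[0.15,0,0,0,0,0],[0,0,0,0,0,0],[0,0,0,0,0,0],[0,0,0,0,0,0],[0,0,0,0,0,0],[0,0,0,0,0,0]]]' 0.6 30
python3 -m pendant '[[[-1,0,0,0,0,0],[-1,0,0,0,0,0],[-1,0,0,0,0,0],[-1,0,0,0,0,0],[-1,0,0,0,0,0],[-1,0,0,0,0,0],[-1,0,0,0,0,0],[-1,0,0,0,0,0],[-1,0,0,0,0,0],[-1,0,0,0,0,0]]]'
```

```text
clock: 4.65
tool_pos: [0.5946, -0.0574, 0.0787]
orientation: [[0.995, 0.098, -0.004], [0.098, -0.995, 0.004], [-0.004, -0.004, -1.0]]
ft_force: [-1.5, -0.8, -0.3]
width: 0.01
clock: 5.9
tool_pos: [0.4922, -0.0677, 0.0787]
orientation: [[0.995, 0.098, 0.002], [0.098, -0.995, 0.004], [0.002, -0.004, -1.0]]
ft_force: [3.6, -0.3, -6.5]
width: 0.0098
```

```bash
python3 -m pendant '[[[-0.7,0,0,0,0,0],[-0.7,0,0,0,0,0],[-0.7,0,0,0,0,0]]]' | grep -E "pos|force"
for i in 1; do :; done
python3 -m pendant '[[[-0.6,0,0,0,0,0]]]'| grep -E "pos|force"
python3 -m pendant '[[[-0.5,0,0,0,0,0]]]'| grep -E "pos|force"
python3 -m pendant '[[[-0.4,0,0,0,0,0]]]'| grep -E "pos|force"
python3 -m pendant '[[[-0.4,0,0,0,0,0]]]'| grep -E "pos|force"
```

```text
tool_pos: [0.4697, -0.0699, 0.0787]
ft_force: [4.1, 0.0, -6.1]
tool_pos: [0.4633, -0.0706, 0.0787]
ft_force: [3.0, 0.9, -6.8]
tool_pos: [0.4579, -0.0711, 0.0787]
ft_force: [2.9, -0.4, -7.1]
tool_pos: [0.4537, -0.0715, 0.0787]
ft_force: [4.0, 0.0, -5.9]
tool_pos: [0.4495, -0.0719, 0.0787]
ft_force: [3.0, 0.2, -6.0]
```

Travel so far is 146 mm and there's no stop yet, so I'll keep going in small steps.

```bash
python3 -m pendant '[[[-0.3,0,0,0,0,0]]]'| grep -E "pos|force"
python3 -m pendant '[[[-0.3,0,0,0,0,0]]]'| grep -E "pos|force"
python3 -m pendant '[[[-0.3,0,0,0,0,0]]]'| grep -E "pos|force"
python3 -m pendant '[[[-0.2,0,0,0,0,0],[0,0,0,0,0,0]]]'| grep -E "pos|force|width"
```

```text
tool_pos: [0.4485, -0.0721, 0.0788]
ft_force: [18.3, 4.5, -24.9]
tool_pos: [0.4486, -0.0721, 0.0788]
ft_force: [18.6, 5.6, -26.9]
tool_pos: [0.4487, -0.0721, 0.0788]
ft_force: [16.2, 4.9, -23.4]
tool_pos: [0.4489, -0.072, 0.0787]
ft_force: [-0.8, -1.2, -2.8]
width: 0.0101
```

The stop is reached at TCP x=0.4486, with about 147 mm of travel and a force jump of 15 N or more. I'll release, lift, and look into the drawer.

```bash
python3 -m pendant '[[[0,0,0,0,0,0],[0,0,0,0,0,0],[0,0,0,0,0,0],[0,0,-2,0,0,0],[0,0,-4,0,0,0],[0,0,-5,0,0,0],[0,0,-5,0,0,0],[5,0,-2,0,0,0],[5,0,0,0,0,0],[0,0,0,0,0,0]]]' 3.4
python3 - <<'E'
from h import *
s=env.observe(); p=viewer.camera_params('wrist'); w=viewer.get_image('wrist'); cv2.imwrite('pics/w2.png',w[:,:,::-1])
np.savez('w2.npz',W=p['world_to_cam'],T=s['tool_pos'],R=s['orientation'])
E
```

```text
clock: 8.65
tool_pos: [0.5439, -0.0633, 0.2685]
orientation: [[0.995, 0.095, 0.022], [0.094, -0.996, 0.006], [0.022, -0.003, -1.0]]
ft_force: [-1.0, -0.7, 0.7]
width: 0.0339
```

View pics/w2.png

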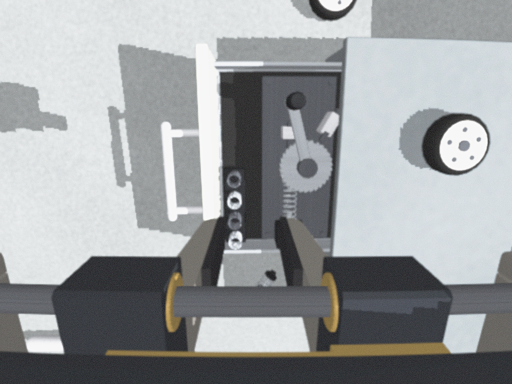

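Run:
```python
from h import *
p=viewer.camera_params('wrist'); n=np.load('w2.npz'); print(np.abs(np.array(p['world_to_cam'])-n['W']).max())
w=cv2.imread('pics/w2.png'); g=cv2.cvtColor(w,cv2.COLOR_BGR2GRAY)
sub=g[86:116,282:312]; m=(sub<35).astype(np.uint8);k,l,st,ce=cv2.connectedComponentsWithStats(m); i=1+np.argmax(st[1:,4]); print('grip blob',st[i],ce[i]+[282,86])
gp=ce[i]+[282,86]
sub=g[115:225,155:180]; m=(sub>225).astype(np.uint8);k,l,st,ce=cv2.connectedComponentsWithStats(m); i=1+np.argmax(st[1:,4]); ys,xs=np.where(l==i)
q=onz(p,np.c_[xs+155,ys+115],.095); rect=cv2.minAreaRect(q[:,:2].astype(np.float32)*1000); print('bar',st[i],rect)
hb=np.array(rect[0])/1000
a=np.radians(5.4); ex=np.array([np.cos(a),np.sin(a)]); ey=np.array([-ex[1],ex[0]])
for z in(.091,.1,.107): 
  G=onz(p,[gp],z)[0,:2]; print(z,G,'cab rel bar',(G-hb)@ex,(G-hb)@ey)
for z in (.06,.07,.091):
  A=onz(p,[[307,168]],z)[0,:2]; print('hub',z,A,(A-hb)@ex,(A-hb)@ey)
```

```text
0.002046319907449523
grip blob [ 5 16  4  6 11] [288.45454545 104.45454545]
bar [  7   7  18  99 944] ((449.3465576171875, -68.82077026367188), (19.644933700561523, 118.76065826416016), 1.9277175664901733)
0.091 [0.57998365 0.02273249] cab rel bar 0.13867324151642318 0.07885290327616802
0.1 [0.57873945 0.02232906] cab rel bar 0.13739659983329222 0.07856835692058048
0.107 [0.57777174 0.02201528] cab rel bar 0.13640365630196827 0.07834704308845683
hub 0.06 [ 0.61867442 -0.05355029] 0.17001345700528975 -0.0007324455547017149
hub 0.07 [ 0.61638332 -0.05194718] 0.16788339288513868 0.001079159908592952
hub 0.091 [ 0.61157201 -0.04858065] 0.1634102582328216 0.004883531381511742
```

The picture shows the drawer out, the black grip at (297,101), the hub at (307,168), and the wheel and cabinet untouched. Geometry from the bar gives grip (0.590,0.027), and the pixel reading agrees to about 3 mm. I'll go above it, turn the jaws and take a close look.

```bash
python3 -m pendant '[[[2.65,-4.25,2,0,-0.022,0],[2.65,-4.25,2,0,0,0],[0,0,2,0,0,-0.175],[0,0,0,0,0,-0.175],[0,0,0,0,0,-0.175],[0,0,0,0,0,-0.175],[0,0,0,0,0,0],[0,0,0,0,0,0]]]' 3.2
python3 - <<'E'
from h import *
s=env.observe(); p=viewer.camera_params('wrist'); w=viewer.get_image('wrist'); cv2.imwrite('pics/w3.png',w[:,:,::-1])
W=np.array(p['world_to_cam'])
def proj(X):
    x=W[:3,:3]@X+W[:3,3]; a,b=x[0]/-x[2],-x[1]/-x[2]; f=1+p['k1']*(a*a+b*b); return p['fx']*a*f+p['cx'],p['fy']*b*f+p['cy']
print('expected grip top px',proj(np.array([.590,.027,.107])), 'dpx per cm',proj(np.array([.600,.027,.107])),proj(np.array([.590,.037,.107])))
E
```

```text
clock: 9.7
tool_pos: [0.5763, 0.0264, 0.2049]
orientation: [[0.691, 0.723, -0.014], [0.723, -0.691, 0.002], [-0.009, -0.011, -1.0]]
ft_force: [0.1, -0.6, 0.1]
width: 0.0319
expected grip top px (np.float64(262.82292070090693), np.float64(202.1267444540914)) dpx per cm (np.float64(269.9390342447379), np.float64(209.3597738862949)) (np.float64(270.50486091820704), np.float64(195.16074984349348))
```

View pics/w3.png

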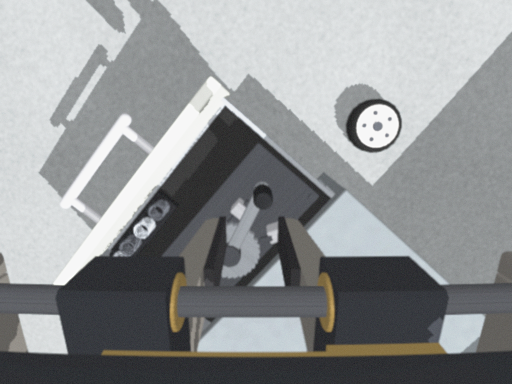

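The grip top is near (263,190), about 11 px above the prediction. I'll check it against the bar in the same picture.

Run:
```python
from h import *
p=viewer.camera_params('wrist'); s=env.observe();print(s['tool_pos'],np.round(s['orientation'],3).tolist())
w=cv2.imread('pics/w3.png'); 
print(onz(p,[[124.5,121],[67,202]],.096), onz(p,[[124.5,121],[67,202]],.096).mean(0))
for px in([263,190],[262.5,198]): print(px,onz(p,[px],.107)[0],onz(p,[px],.09)[0])
print('hub',onz(p,[[234,256]],.075))
print('wheelb top',onz(p,[[377,126]],.026),'wheel_a?')
c=cv2.resize(w[150:290,170:330],None,fx=4,fy=4,interpolation=cv2.INTER_CUBIC); c=cv2.convertScaleAbs(c,alpha=1.8,beta=10); cv2.imwrite('pics/w3c.png',c)
```

```text
[0.57637613 0.02636159 0.20498035] [[0.691, 0.723, -0.014], [0.723, -0.691, 0.002], [-0.009, -0.011, -1.0]]
[[ 0.44494461 -0.01501133  0.096     ]
 [ 0.45552363 -0.11947508  0.096     ]] [ 0.45023412 -0.06724321  0.096     ]
[263, 190] [0.58146105 0.03530489 0.107     ] [0.58490359 0.03274402 0.09      ]
[262.5, 198] [0.58686356 0.02959119 0.107     ] [0.59064764 0.02666911 0.09      ]
hub [[ 0.62135525 -0.0454844   0.075     ]]
wheelb top [[0.63357954 0.17303855 0.026     ]] wheel_a?
```

View pics/w3c.png

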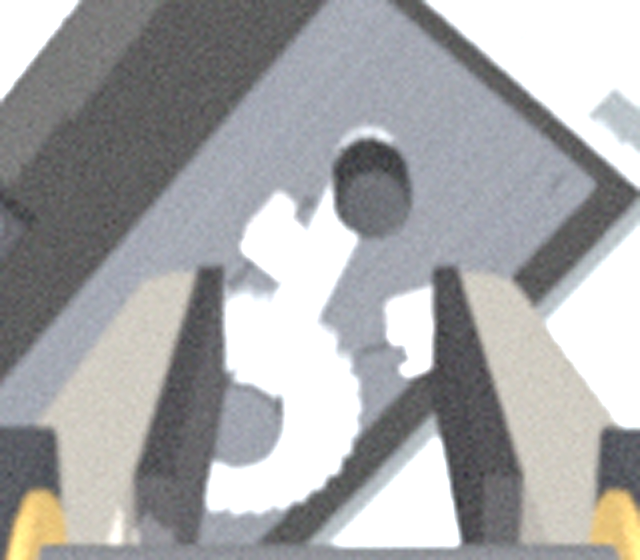

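The top disc is the lighter circle at crop (372,202), i.e. pixel (263,200.5). That matches the prediction, so the grip is at (0.589,0.0275) and the radius check gives about 85 mm. I'll descend in two stages.

```bash
python3 -m pendant '[[[0.94,0.84,2,-0.0115,0.008,0],[0,0,3,0,0,0],[0,0,3,0,0,0],[0,0,0.4,0,0,0],[0,0,0,0,0,0]]]' 3.2
```

```text
clock: 10.38
tool_pos: [0.5894, 0.027, 0.1206]
orientation: [[0.699, 0.715, 0.003], [0.715, -0.699, -0.0], [0.001, 0.002, -1.0]]
ft_force: [0.4, 0.6, 0.6]
width: 0.032
```

```bash
python3 -m pendant '[[[0,0,1.5,0,0,0],[0,0,1.5,0,0,0]]]' | grep -E "pos|force"; python3 -m pendant '[[[0,0,1.4,0,0,0],[0,0,0,0,0,0]]]'
python3 -m pendant '[[[0,0,0,0,0,0],[0,0,0,0,0,0],[0,0,0,0,0,0],[0,0,0,0,0,0]]]' 1.6 40
python3 - <<'E'
from h import *
w=viewer.get_image('wrist'); cv2.imwrite('pics/w4.png',w[:,:,::-1])
E
```

```text
tool_pos: [0.5915, 0.027, 0.0919]
ft_force: [-0.9, -0.8, -0.1]
clock: 10.88
tool_pos: [0.5907, 0.027, 0.0756]
orientation: [[0.7, 0.715, 0.005], [0.715, -0.7, -0.0], [0.003, 0.004, -1.0]]
ft_force: [-0.5, 1.3, 0.3]
width: 0.0321
clock: 11.38
tool_pos: [0.5905, 0.0267, 0.0756]
orientation: [[0.699, 0.715, 0.005], [0.715, -0.699, -0.001], [0.003, 0.004, -1.0]]
ft_force: [0.4, -1.2, -4.1]
width: 0.0186
```

View pics/w4.png

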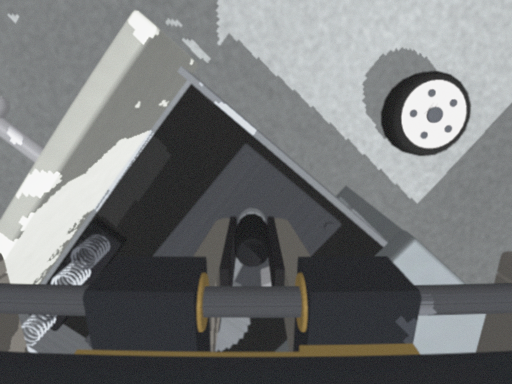

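The grip is held: width 18.6 mm, cylinder between the pads at (252,235), clear of the panel and cabinet. Next I'll make a readout for lever angle, radius and tangential push, then swing in single small rows.

```bash
cat > lk.py <<'E'
from bench import env
import numpy as np
s=env.observe(); A=np.array([.6201,-.0530]); r=np.array(s['tool_pos'][:2])-A; a=np.arctan2(r[1],r[0]); f=np.array(s['ft_force'])
R=np.array(s['orientation']); t=np.array([-np.sin(a),np.cos(a)]); n=np.array([np.cos(a),np.sin(a)])
yaw=np.arctan2(R[1,0],R[0,0])
print('t%.2f th%.3f r%.1f push%.1f rad%.1f fz%.1f yawdev%.3f z%.1f w%.1f'%(s['clock'],a-np.radians(110.4),1e3*np.hypot(*r),-f[:2]@t,f[:2]@n,f[2],yaw-np.radians(45.7)-(a-np.radians(110.4)),1e3*s['tool_pos'][2],1e3*s['width']))
E
python3 lk.py
python3 -m pendant '[[[-0.18,-0.085,0,0,0,-0.0235]]]' >/dev/null; python3 lk.py
python3 -m pendant '[[[-0.18,-0.085,0,0,0,-0.0235]]]' >/dev/null; python3 lk.py
python3 -m pendant '[[[-0.18,-0.085,0,0,0,-0.0235]]]' >/dev/null; python3 lk.py
python3 -m pendant '[[[-0.18,-0.085,0,0,0,-0.0235]]]' >/dev/null; python3 lk.py
```

```text
t11.43 th-0.001 r85.0 push-0.6 rad-0.7 fz-4.1 yawdev-0.001 z75.6 w19.0
t11.55 th0.011 r84.9 push4.9 rad-0.7 fz-7.2 yawdev0.012 z75.7 w18.7
t11.68 th0.024 r85.0 push5.1 rad0.8 fz-9.3 yawdev0.024 z75.8 w18.8
t11.80 th0.044 r85.0 push3.8 rad-1.2 fz-8.8 yawdev0.029 z75.7 w19.3
t11.93 th0.067 r85.0 push4.4 rad-0.4 fz-7.2 yawdev0.031 z75.7 w19.0
```

```bash
python3 -m pendant '[[[-0.18,-0.085,0,0,0,-0.022]]]' >/dev/null; python3 lk.py
python3 -m pendant '[[[-0.18,-0.085,0,0,0,-0.022]]]' >/dev/null; python3 lk.py
python3 -m pendant '[[[-0.18,-0.085,0,0,0,-0.022]]]' >/dev/null; python3 lk.py
python3 -m pendant '[[[-0.135,-0.064,0,0,0,-0.017]]]' >/dev/null; python3 lk.py
python3 -m pendant '[[[-0.135,-0.064,0,0,0,-0.017]]]' >/dev/null; python3 lk.py
python3 -m pendant '[[[-0.135,-0.064,0,0,0,-0.017]]]' >/dev/null; python3 lk.py
python3 -m pendant '[[[-0.135,-0.064,0,0,0,-0.017]]]' >/dev/null; python3 lk.py
```

```text
t12.05 th0.090 r85.0 push5.2 rad-0.5 fz-8.0 yawdev0.031 z75.7 w19.1
t12.18 th0.115 r85.0 push3.5 rad-0.4 fz-5.4 yawdev0.030 z75.7 w19.2
t12.30 th0.142 r85.0 push2.2 rad0.9 fz-5.3 yawdev0.027 z75.7 w18.9
t12.43 th0.164 r85.0 push2.0 rad-0.3 fz-6.8 yawdev0.023 z75.6 w18.5
t12.55 th0.186 r85.1 push1.1 rad-0.5 fz-5.2 yawdev0.019 z75.6 w19.2
t12.68 th0.204 r85.1 push4.3 rad-0.6 fz-6.1 yawdev0.019 z75.7 w18.9
t12.80 th0.218 r85.0 push5.4 rad0.5 fz-7.7 yawdev0.023 z75.7 w19.1
```

Click 1 felt: the push dipped to 1.1 N at 0.19 and was back by 0.21, as the notch at 0.209 predicts. Continuing.

```bash
python3 -m pendant '[[[-0.18,-0.085,0,0,0,-0.022]]]' >/dev/null; python3 lk.py
python3 -m pendant '[[[-0.18,-0.085,0,0,0,-0.022]]]' >/dev/null; python3 lk.py
python3 -m pendant '[[[-0.18,-0.085,0,0,0,-0.022]]]' >/dev/null; python3 lk.py
python3 -m pendant '[[[-0.18,-0.085,0,0,0,-0.022]]]' >/dev/null; python3 lk.py
python3 -m pendant '[[[-0.18,-0.085,0,0,0,-0.022]]]' >/dev/null; python3 lk.py
python3 -m pendant '[[[-0.135,-0.064,0,0,0,-0.017]]]' >/dev/null; python3 lk.py
python3 -m pendant '[[[-0.135,-0.064,0,0,0,-0.017]]]' >/dev/null; python3 lk.py
python3 -m pendant '[[[-0.135,-0.064,0,0,0,-0.017]]]' >/dev/null; python3 lk.py
python3 -m pendant '[[[-0.135,-0.064,0,0,0,-0.017]]]' >/dev/null; python3 lk.py
python3 -m pendant '[[[-0.135,-0.064,0,0,0,-0.017]]]' >/dev/null; python3 lk.py
```

```text
t12.93 th0.236 r85.0 push4.5 rad0.5 fz-7.6 yawdev0.028 z75.7 w18.8
t13.05 th0.256 r85.0 push4.6 rad1.0 fz-6.5 yawdev0.031 z75.7 w18.8
t13.18 th0.277 r85.0 push5.4 rad0.5 fz-8.0 yawdev0.034 z75.7 w19.2
t13.30 th0.298 r85.0 push4.4 rad0.3 fz-7.6 yawdev0.036 z75.7 w18.9
t13.43 th0.320 r85.0 push4.8 rad-0.9 fz-6.5 yawdev0.037 z75.7 w18.9
t13.55 th0.340 r85.0 push3.9 rad-0.4 fz-6.0 yawdev0.036 z75.7 w19.1
t13.68 th0.360 r85.0 push3.3 rad-0.9 fz-5.8 yawdev0.034 z75.6 w18.9
t13.80 th0.381 r85.1 push3.3 rad-0.5 fz-5.2 yawdev0.031 z75.6 w19.1
t13.93 th0.401 r85.0 push3.3 rad-0.2 fz-6.2 yawdev0.029 z75.7 w18.6
t14.05 th0.417 r85.0 push6.6 rad0.1 fz-7.8 yawdev0.032 z75.7 w18.8
```

Click 2 felt: the push fell to 3.3 N over 0.36–0.40 and rose to 6.6 N at 0.417, where the notch is 0.418.

```bash
python3 -m pendant '[[[-0.18,-0.085,0,0,0,-0.021]]]' >/dev/null; python3 lk.py
python3 -m pendant '[[[-0.18,-0.085,0,0,0,-0.021]]]' >/dev/null; python3 lk.py
python3 -m pendant '[[[-0.18,-0.085,0,0,0,-0.021]]]' >/dev/null; python3 lk.py
python3 -m pendant '[[[-0.18,-0.085,0,0,0,-0.021]]]' >/dev/null; python3 lk.py
python3 -m pendant '[[[-0.18,-0.085,0,0,0,-0.021]]]' >/dev/null; python3 lk.py
python3 -m pendant '[[[-0.18,-0.085,0,0,0,-0.021]]]' >/dev/null; python3 lk.py
python3 -m pendant '[[[-0.135,-0.064,0,0,0,-0.016]]]' >/dev/null; python3 lk.py
python3 -m pendant '[[[-0.135,-0.064,0,0,0,-0.016]]]' >/dev/null; python3 lk.py
python3 -m pendant '[[[-0.135,-0.064,0,0,0,-0.016]]]' >/dev/null; python3 lk.py
python3 -m pendant '[[[-0.135,-0.064,0,0,0,-0.016]]]' >/dev/null; python3 lk.py
```

```text
t14.18 th0.438 r84.9 push6.1 rad0.3 fz-5.8 yawdev0.032 z75.7 w18.6
t14.30 th0.456 r85.0 push5.6 rad0.3 fz-7.6 yawdev0.037 z75.7 w18.7
t14.43 th0.474 r85.0 push6.1 rad-0.5 fz-7.6 yawdev0.041 z75.7 w19.0
t14.55 th0.493 r84.9 push5.5 rad0.3 fz-6.6 yawdev0.044 z75.7 w18.9
t14.68 th0.515 r85.0 push5.2 rad-0.1 fz-6.3 yawdev0.044 z75.6 w18.9
t14.80 th0.537 r85.0 push5.1 rad-0.8 fz-5.4 yawdev0.044 z75.6 w18.7
t14.93 th0.554 r85.0 push4.6 rad-1.5 fz-6.3 yawdev0.044 z75.6 w18.7
t15.05 th0.575 r85.0 push3.8 rad-1.0 fz-5.6 yawdev0.040 z75.6 w18.9
t15.18 th0.595 r85.0 push3.0 rad-0.5 fz-5.2 yawdev0.037 z75.6 w18.9
t15.30 th0.614 r85.0 push4.6 rad-1.4 fz-5.1 yawdev0.036 z75.6 w18.8
```

```bash
python3 -m pendant '[[[-0.135,-0.064,0,0,0,-0.015]]]' >/dev/null; python3 lk.py
python3 -m pendant '[[[-0.135,-0.064,0,0,0,-0.015]]]' >/dev/null; python3 lk.py
python3 -m pendant '[[[-0.18,-0.085,0,0,0,-0.020]]]' >/dev/null; python3 lk.py
python3 -m pendant '[[[-0.18,-0.085,0,0,0,-0.020]]]' >/dev/null; python3 lk.py
python3 -m pendant '[[[-0.18,-0.085,0,0,0,-0.020]]]' >/dev/null; python3 lk.py
python3 -m pendant '[[[-0.18,-0.085,0,0,0,-0.020]]]' >/dev/null; python3 lk.py
```

```text
t15.43 th0.628 r84.9 push7.8 rad0.1 fz-7.3 yawdev0.037 z75.6 w19.2
t15.55 th0.640 r84.9 push5.4 rad-0.3 fz-6.4 yawdev0.041 z75.7 w19.1
t15.68 th0.660 r84.9 push6.5 rad-0.9 fz-6.2 yawdev0.042 z75.6 w18.9
t15.80 th0.679 r84.9 push6.4 rad-0.1 fz-6.4 yawdev0.044 z75.6 w18.8
t15.93 th0.698 r84.9 push5.9 rad-0.2 fz-5.6 yawdev0.046 z75.6 w19.0
t16.05 th0.718 r84.9 push5.9 rad-0.4 fz-5.3 yawdev0.047 z75.6 w18.5
```

Click 3 felt: a dip to 3.0 N at 0.595, then 7.8 N at 0.628. I'll approach the fourth click carefully.

```bash
python3 -m pendant '[[[-0.135,-0.064,0,0,0,-0.015]]]' >/dev/null; python3 lk.py
python3 -m pendant '[[[-0.135,-0.064,0,0,0,-0.015]]]' >/dev/null; python3 lk.py
python3 -m pendant '[[[-0.135,-0.064,0,0,0,-0.015]]]' >/dev/null; python3 lk.py
python3 -m pendant '[[[-0.135,-0.064,0,0,0,-0.015]]]' >/dev/null; python3 lk.py
python3 -m pendant '[[[-0.135,-0.064,0,0,0,-0.015]]]' >/dev/null; python3 lk.py
python3 -m pendant '[[[-0.135,-0.064,0,0,0,-0.015]]]' >/dev/null; python3 lk.py
```

```text
t16.18 th0.733 r84.9 push5.8 rad-0.2 fz-5.6 yawdev0.048 z75.6 w19.3
t16.30 th0.748 r84.9 push6.1 rad-0.6 fz-4.8 yawdev0.049 z75.6 w18.7
t16.43 th0.764 r84.9 push4.7 rad-1.8 fz-5.6 yawdev0.048 z75.6 w19.1
t16.55 th0.782 r84.9 push4.3 rad-1.1 fz-5.5 yawdev0.046 z75.6 w19.0
t16.68 th0.802 r84.9 push3.2 rad-0.3 fz-5.3 yawdev0.043 z75.6 w19.1
t16.80 th0.820 r84.9 push5.5 rad-0.9 fz-5.0 yawdev0.041 z75.6 w18.9
```

```bash
python3 -m pendant '[[[-0.135,-0.064,0,0,0,-0.014]]]' >/dev/null; python3 lk.py
python3 -m pendant '[[[-0.135,-0.064,0,0,0,-0.014]]]' >/dev/null; python3 lk.py
python3 -m pendant '[[[-0.135,-0.064,0,0,0,-0.014]]]' >/dev/null; python3 lk.py
```

```text
t16.93 th0.835 r84.8 push7.4 rad-0.1 fz-4.3 yawdev0.040 z75.6 w19.4
t17.05 th0.848 r84.8 push7.2 rad-1.0 fz-6.1 yawdev0.042 z75.6 w19.0
t17.18 th0.862 r84.8 push7.5 rad-1.5 fz-6.5 yawdev0.043 z75.6 w18.7
```

The fourth click was felt: a dip to 3.2 N at 0.80, then 7.4 N from 0.835. The lever is now at 0.862, about 2 mm past the notch. I'll check that the hold is steady and look over the scene.

```bash
python3 - <<'E'
from h import *
a=viewer.get_image("scene"); b=viewer.get_image("side"); w=viewer.get_image('wrist')
for i in range(6): viewer.get_image('wrist')
f=lambda i:cv2.resize(i[:,:,::-1],(400,300),interpolation=cv2.INTER_AREA)
cv2.imwrite('pics/end.png',np.vstack([np.hstack([f(a),f(b)]),np.hstack([f(w),cv2.resize(b[165:305,215:402,::-1],(400,300))])]))
E
python3 lk.py
```

```text
t17.62 th0.862 r84.8 push6.4 rad0.2 fz-4.6 yawdev0.043 z75.6 w19.0
```

View pics/end.png

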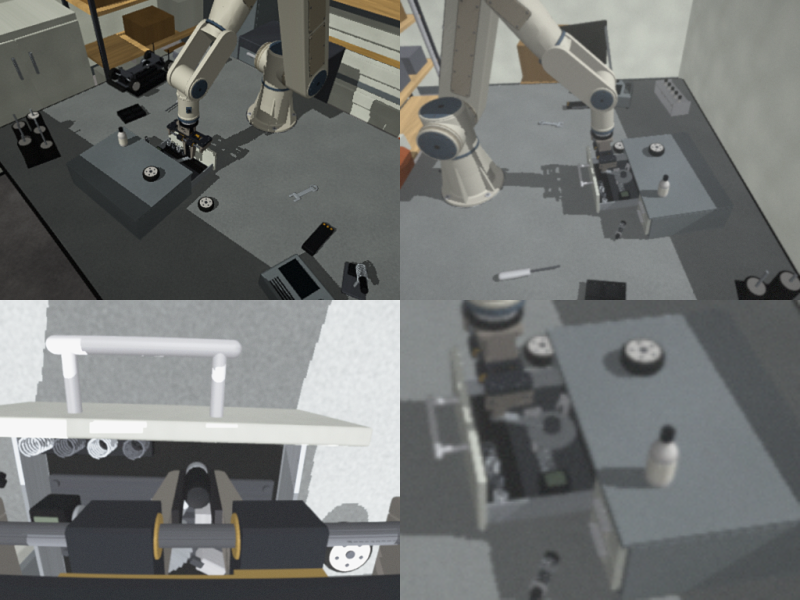

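The hold stayed at 0.862 for 0.45 s. The drawer is out, and the wheels, bottle, damper and tools stand where they were. Handing in.

```bash
python3 -c "
from bench import order; print(order.hand_in())"; python3 lk.py
```

```text
the job is handed in; nothing more can be done
None
the job is handed in; nothing more can be done
```

The wide drawer is pulled out to its stop, and I handed the job in with the gripper still holding the lever at the fourth click.

- **Drawer:** I felt the stop as a force jump from about 3 N to 18 N after roughly 147 mm of travel. The drawer probably started about 3 mm ajar. While I swung the lever, the grip kept an 84.8–85.1 mm radius about the lever axis, so the drawer did not move back.
- **Clicks:** I counted four, each as a dip in the push and then its return. The returns came near 0.21, 0.42, 0.63 and 0.835 rad, which matches the given notches.
- **Hold:** the lever was at 0.862 rad, about 2 mm past the fourth notch and well short of the fifth at 1.045. It stayed there, with a push of 6–7 N, for the 0.45 s I watched before handing in at about 17.6 s.
- **Everything else:** in the last pictures I saw nothing else moved on the cabinet or the table.

One check disagreed: the push I measured, about 5–8 N, was lower than the 6–12 N stated. Turning the gripper along with the lever probably carried part of the load. I couldn't read the state after handing in, so the final second is unchecked.

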